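# Set out the stacked biscuit tins on the bakery counter

### The job

Set up the counter display: take the two stacks of biscuit tins apart and stand each tin in the wooden tray made for its shape and size (oblong, square, slim, round), lid up, flat on the tray's floor inside the lip. Set the tins down rather than dropping them, do not tip any over, and leave the jam jar and the mug where they are.

Things in the scene. Friction and masses are not known exactly. Their poses are not given: they have to be found in the camera images.
- tin_oblong_center (a point): Closed lidded biscuit tin, oblong, 110 mm long (x) by 56 mm wide (y), 50 mm tall, plain bare metal with a blank kraft paper sleeve, flat top; loose, 0.08 to 0.4 kg, rigid (a firm grip does no harm). The point is the tin's centre, half-way up (25 mm above its underside); z up. At the start it stands on the counter and carries one of the two smaller tins.
- tin_square_center (a point): Closed lidded biscuit tin, square, 60 mm (x) by 60 mm (y), 50 mm tall, plain bare metal with a blank kraft paper sleeve, flat top; loose, 0.08 to 0.4 kg, rigid (a firm grip does no harm). The point is the tin's centre, half-way up (25 mm above its underside); z up. At the start it stands on the counter and carries one of the two smaller tins.
- tin_slim_center (a point): Closed lidded biscuit tin, slim and narrow, 84 mm long (x) by 30 mm wide (y), 50 mm tall, plain bare metal with a blank kraft paper sleeve, flat top; loose, 0.08 to 0.4 kg, rigid (a firm grip does no harm). The point is the tin's centre, half-way up (25 mm above its underside); z up. At the start it is the upper tin of one of the two stacks, standing on the oblong or the square tin.
- tin_round_center (a point): Closed lidded biscuit tin, round, 46 mm diameter, 50 mm tall, plain bare metal with a blank kraft paper sleeve, flat top; loose, 0.08 to 0.4 kg, rigid (a firm grip does no harm). The point is the tin's centre, half-way up (25 mm above its underside); z up. At the start it is the upper tin of one of the two stacks, standing on the oblong or the square tin.
- tray_oblong: Low wooden display tray, oblong, inside 126 mm (x) by 72 mm (y), that is 8 mm more than the oblong tin on every side; fixed to the counter. Floor 3 mm thick, with a dark lip 5 mm wide all round whose top is 7 mm above the counter (4 mm above the tray floor). Origin: centre of the tray's underside, on the counter; z up
- tray_square: Low wooden display tray, square, inside 76 mm by 76 mm, that is 8 mm more than the square tin on every side; fixed to the counter. Floor 3 mm thick, with a dark lip 5 mm wide all round whose top is 7 mm above the counter (4 mm above the tray floor). Origin: centre of the tray's underside, on the counter; z up
- tray_slim: Low wooden display tray, slim and narrow, inside 100 mm (x) by 46 mm (y), that is 8 mm more than the slim tin on every side; fixed to the counter. Floor 3 mm thick, with a dark lip 5 mm wide all round whose top is 7 mm above the counter (4 mm above the tray floor). Origin: centre of the tray's underside, on the counter; z up
- tray_round: Low wooden display tray, round, inside diameter 62 mm, that is 8 mm more than the round tin on every side; fixed to the counter. Floor 3 mm thick, with a dark lip 5 mm wide all round whose top is 7 mm above the counter (4 mm above the tray floor). Origin: centre of the tray's underside, on the counter; z up
- jam_center (a point): Bystander: amber glass jam jar with a brass lid, 60 mm diameter, 85 mm tall, loose on the far side of the counter; the point is its centre, half-way up
- mug_center (a point): Bystander: white coffee mug, 76 mm diameter, 85 mm tall, handle at its +y side, loose on the far side of the counter; the point is its centre, half-way up
There are look-alikes about, which are no part of the job. Leave any blue or yellow look-alike of the part that bears tin_slim_center alone.

How it is judged:
By the outcome, as a careful person would: the job done as asked, in the order asked, and still so for the second after the job is handed in, with the robot touching nothing.
It also fails if it takes over 112 s, if anything falls off the work surface, if the arm or the gripper's body presses on something with over 40 N, if the wrist force passes 120 N, or if a joint passes its speed limit or range.

### The arm

A 6-joint arm with a two-finger parallel gripper is mounted at the origin on the work surface. World frame = base frame: x ahead of the robot, y to its left, z up, the work surface at z = 0. Lengths are in m, angles in degrees, forces in N, time in s.
With the tool pointing down it reaches from about 0.4 to 0.825 m from the base axis. Payload 7 kg.
Tool frame: the origin (TCP) lies between the finger pads; the fingertips stand 19 mm ahead of it and the grasp point (between the pads) is the TCP; x points along the fingers, y is the direction in which the jaws open and shut, and the axes are right-handed (so a half turn about x gives the same grasp; the last joint's range is limited). The gripper opens to 88 mm and grips with 3 to 60 N. Pads are 19 mm wide; open, the fingers measure 130 mm over their backs; the gripper's body (78 mm by 193 mm) begins 47 mm behind the grasp point.
Start: joints at [-55.056, 20.546, 0.682, 0, -70.136, -16.507], TCP at [0.213, -0.64, 0.22] pointing down, gripper open.
Joint ranges: [-176.03, 176.03], [-82.01, 121.73], [-58.28, 71.71], [-173.87, 95.51], [-174.79, -0.11], [-173.66, 173.66]. Speed limits (degrees/s): [136.94, 136.94, 172.46, 180, 180, 180].

### API

Orientations are given as [roll, pitch, yaw] about the fixed x, y, z axes, in that order (R = Rz(yaw) Ry(pitch) Rx(roll)).
In Python, from plant import * gives the robot as it stands.
- The arm moves only by the tool step_arm, never from a script. Its argument "steps" is a list of rows, each a list of 2 entries, a list of its own where there are three numbers: the shift along the tool's x, y, z in units of 0.02 m (1.0 is 0.02 m), then the turn about the tool's x in units of 6 degrees (1.0 is 6 degrees). A call has 1 to 20 rows; each row shifts and turns the commanded pose from where the row before left it, along the tool's axes as they then stand; what a row does not reach is not made up. A row lasts 1/12 s, in which the tool goes at most 41.7 mm and 7.16 degrees, less where a joint would pass 70% of its speed; a pose out of reach is approached as far as the arm can. A call with a number of a shift or a turn outside -1 to 1 is refused whole. A call with a gripper value outside its range is refused whole. "fingers" is the closure, from 0 (fully open) to 1 (shut), set as the call begins (left out, the last holds). The fingers move at their own pace and stop on an object; "grip_force" is the grip in N (left out, the last holds). Time passes only in rows, so rows that do not move let the fingers close. It gives the time, the measured TCP pose, the force and the opening at its end, in the units of the state.
- get_state(): the state, without advancing time (a new reading comes with each control period).
- capture(name): name is "scene" or "top" or "wrist"; returns the picture (400x640x3 uint8, blue, green, red); there is no depth.
- camera_model(name): a dict with "intrinsics" (3x3 intrinsics, pixels), "rvec" (rotation vector, rad) and "tvec" (3), from world to camera coordinates, as OpenCV has them. Camera axes: x right, y down, z forward; pixel columns grow to the right and rows downward; lengths in m; the calibration is good to about 2 mm. A picture is of the moment at which its call begins: read the wrist's pose just before it. camera_model takes no time and is no camera call; for the wrist camera it gives the pose at the moment of the call.
- close_job(): hands the job in, once; it reports no verdict.
The state is a dict: "time_s": time; "joints": joint angles; "qd": joint speeds; "joint_torque": joint torques, N m; "tcp_pos": TCP position; "eef_rot": TCP orientation; "contact_force": force on the tool from outside, world axes, zero at the start; "moment": the same for the moment, N m; "gripper_width": finger opening in m.
Only numpy, scipy, OpenCV 4.12 (cv2) and the standard library are available. Lean on these libraries where they do the work, as an engineer would, in place of code of your own. Each camera call takes 0.05 s, during which the arm holds its last target.

## Working session

There is one attempt and no reset: what is moved stays moved. The work goes in short steps, Python scripts to look and compute and a tool call to move; the robot and the scene stay as the last step left them, time stands still between calls to the robot, and variables do not carry over. Pictures are saved under pics/ and viewed, and the job is handed in when it is done.

Besides the shell and the picture viewer there is one more tool, called after "Request:" by a JSON object that holds its "fn" and its "kwargs", one argument or row to a line. step_arm: Moves the arm, as the interface text tells. Its arguments: {"type":"object","properties":{"steps":{"type":"array","items":{"type":"array"}},"fingers":{"type":"number"},"grip_force":{"type":"number"}},"required":["steps"]}

```bash
ls; mkdir -p pics
python3 - <<'E'
from plant import *
import cv2
print(get_state())
for n in ["scene","top","wrist"]:
    cv2.imwrite(f"pics/{n}0.png",capture(n)); m=camera_model(n); print(n,m)
E
```

```text
pics
{'time_s': 0.0, 'joints': array([-5.50574203e+01,  2.05942782e+01,  6.33237539e-01, -1.91148910e-02,
       -7.01349579e+01, -1.65082161e+01]), 'qd': array([-0.03709907,  0.05601371, -0.01902456, -0.0615058 ,  0.05401771,
        0.06439918]), 'joint_torque': array([-4.81436982e-04, -5.82714915e+01,  2.93051952e+01,  6.99681357e+00,
        6.84410290e-03, -1.57301256e-04]), 'tcp_pos': array([ 0.21327312, -0.639898  ,  0.21898969]), 'eef_rot': array([ 95.90778872,  89.90233366, 114.33564195]), 'contact_force': array([-0.80749821,  0.43719386, -0.11354202]), 'moment': array([-0.01176296,  0.02337462, -0.04887098]), 'gripper_width': 0.08763044643481503}
scene {'intrinsics': array([[454.07706229,   0.        , 310.8721054 ],
       [  0.        , 454.07706229, 194.6356211 ],
       [  0.        ,   0.        ,   1.        ]]), 'rvec': array([ 0.88155913,  2.42953561, -1.22784342]), 'tvec': array([ 0.42767864, -0.16302172,  1.34256928])}
top {'intrinsics': array([[443.31903775,   0.        , 324.8904965 ],
       [  0.        , 443.31903775, 196.28751231],
       [  0.        ,   0.        ,   1.        ]]), 'rvec': array([ 2.19053828, -2.12473645,  0.14350185]), 'tvec': array([-0.02168691,  0.60138912,  1.02626033])}
wrist {'intrinsics': array([[323.58954241,   0.        , 316.92132624],
       [  0.        , 323.58954241, 197.74737302],
       [  0.        ,   0.        ,   1.        ]]), 'rvec': array([-1.72781194, -2.39286717, -0.35337304]), 'tvec': array([ 0.67412551, -0.03628229,  0.39283378])}
```

View pics/scene0.png

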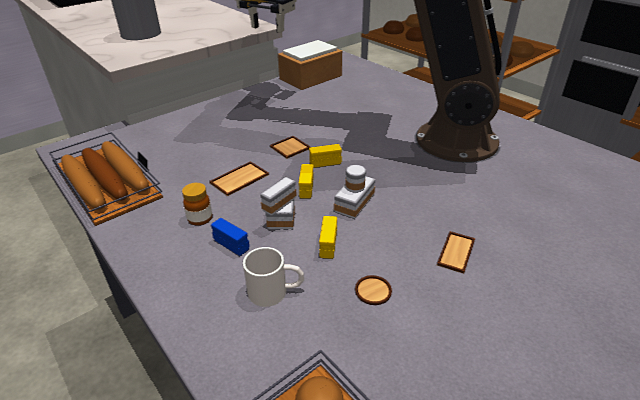

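View pics/top0.png

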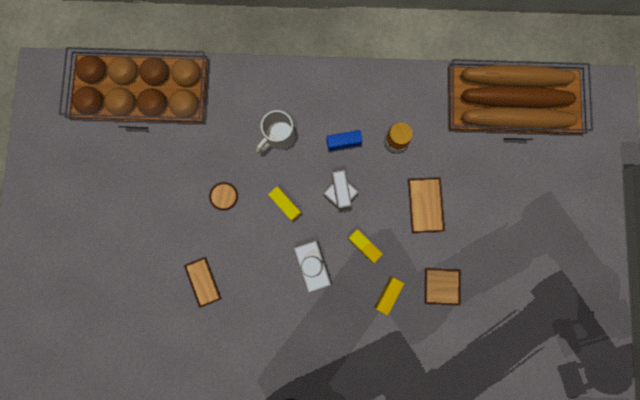

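View pics/wrist0.png

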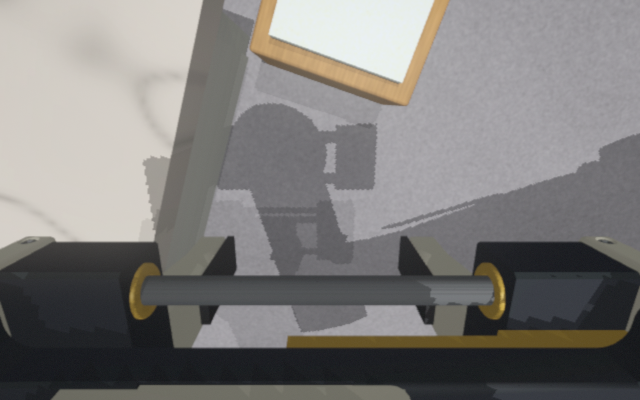

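The top view shows the slim tin on the square one at about (341,190) and the round tin on the oblong one at about (312,265). The trays are at (426,205) oblong, (443,287) square, (202,282) slim and (223,196) round. The yellow look-alikes are at (285,203), (365,246) and (390,296), with the blue one at (344,141). Next I'll measure all of these.

```bash
cat > h.py <<'E'
import cv2, numpy as np
def ray(m,uv):
    R,_=cv2.Rodrigues(np.array(m["rvec"])); t=np.array(m["tvec"]).ravel(); K=np.array(m["intrinsics"])
    d=R.T@np.linalg.solve(K,np.array([uv[0],uv[1],1.])); return -R.T@t,d
def onz(m,uv,z):
    c,d=ray(m,uv); return c+d*(z-c[2])/d[2]
def proj(m,P):
    p,_=cv2.projectPoints(np.array(P,float).reshape(-1,1,3),np.array(m["rvec"]),np.array(m["tvec"]),np.array(m["intrinsics"]),None); return p.reshape(-1,2)
def rect(m,cnt,z):
    "contour px -> min area rect on plane z: centre, (long,short) mm, yaw of long side deg"
    P=np.array([onz(m,q,z)[:2] for q in cnt.reshape(-1,2)])
    (c,s,a)=cv2.minAreaRect((P*1000).astype(np.float32))
    if s[0]<s[1]: s=(s[1],s[0]); a+=90
    return np.array(c)/1000,s,(a+90)%180-90
E
python3 - <<'E'
from plant import *
from h import *
im=cv2.imread("pics/top0.png"); m=camera_model("top")
print("cam",ray(m,(320,200))[0])
hsv=cv2.cvtColor(im,cv2.COLOR_BGR2HSV)
c=im[150:320,170:480]; cv2.imwrite("pics/topcrop.png",cv2.resize(c,None,fx=2.5,fy=2.5,interpolation=cv2.INTER_CUBIC))
def comps(mask,z,name,amin=150):
    cs,_=cv2.findContours(mask,cv2.RETR_EXTERNAL,cv2.CHAIN_APPROX_NONE)
    for k in cs:
        if cv2.contourArea(k)<amin: continue
        x,y,w,h=cv2.boundingRect(k)
        if y<115 or x<170 or x>480: continue
        r=rect(m,k,z); print(name,(x+w/2,y+h/2),cv2.contourArea(k),np.round(r[0],4),np.round(r[1],1),round(r[2],1))
H,S,V=cv2.split(hsv)
for p in [(426,205),(443,287),(340,190),(312,250),(312,265),(285,203),(344,141),(300,150)]: print(p,hsv[p[1],p[0]])
comps(((H>8)&(H<22)&(S>90)).astype(np.uint8)*255,0.003,"wood")
comps(((H>22)&(H<35)&(S>150)).astype(np.uint8)*255,0.05,"yel")
comps(((H>105)&(H<125)&(S>150)).astype(np.uint8)*255,0.05,"blue")
comps(((S<40)&(V>140)).astype(np.uint8)*255,0.1,"white")
E
```

```text
cam [4.66209195e-01 1.35174261e-04 1.09453114e+00]
(426, 205) [ 16 138 179]
(443, 287) [ 17 144 145]
(340, 190) [109  15 190]
(312, 250) [ 15   3 176]
(312, 265) [104  15 190]
(285, 203) [ 29 255 181]
(344, 141) [109 210 158]
(300, 150) [165  10 103]
wood (443.0, 286.5) 1142.5 [ 0.3955 -0.2946] [85.3 84.3] 89.1
wood (203.0, 282.5) 941.5 [0.3892 0.2873] [107.7  54.6] 24.4
wood (224.0, 196.0) 546.5 [0.5994 0.249 ] [67.9 65.9] 47.2
wood (426.5, 205.5) 1639.0 [ 0.5935 -0.2544] [134.   80.8] 4.3
wood (400.0, 135.5) 500.0 [ 0.7684 -0.1867] [70.7 59.9] -20.8
yel (389.5, 296.0) 512.5 [ 0.3744 -0.1584] [84.2 35.6] -27.4
yel (365.0, 246.0) 448.5 [ 0.487  -0.1007] [83.9 31.5] 46.7
yel (284.5, 204.0) 437.0 [0.5806 0.0926] [86.9 30.8] 43.8
blue (344.5, 140.5) 465.0 [ 0.7386 -0.0454] [83.6 37.1] -77.9
white (312.5, 267.0) 880.5 [0.437  0.0215] [100.8  49.2] 20.4
white (345.0, 189.0) 401.0 [ 0.615  -0.0491] [79.7 44.6] 11.6
```

View pics/topcrop.png

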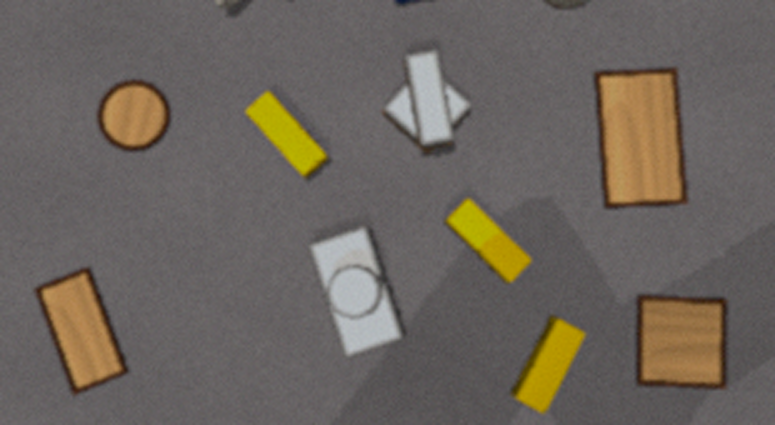

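```bash
cat >> h.py <<'E'
from scipy.spatial.transform import Rotation as Rn
def Rt(s): return Rn.from_euler('xyz',s["eef_rot"],degrees=True).as_matrix()
def yawj(s):
    y=Rt(s)[:,1]; return np.degrees(np.arctan2(y[1],y[0]))
def plan(s,goal,jaw=None):
    "shift to goal in tool units; turn to bring jaw axis to yaw (mod 180)"
    R=Rt(s); d=R.T@(np.array(goal)-s["tcp_pos"])/0.02
    t=None
    if jaw is not None:
        t=((jaw-yawj(s)+90)%180-90); t=-t/6   # tool x points down
    print("tcp",np.round(s["tcp_pos"],4),"jaw yaw",round(yawj(s),1),"tilt",np.round(R[:,0],3),"shift units(now axes)",np.round(d,2),"turn units",None if t is None else round(t,2),"j6",round(s["joints"][5],1))
    return d,t
def shift_after(s,goal,jaw):
    "tool-axis shift after turning to jaw yaw"
    R=Rt(s); t=((jaw-yawj(s)+90)%180-90); R2=R@Rn.from_euler('x',-t,degrees=True).as_matrix()
    d=R2.T@(np.array(goal)-s["tcp_pos"])/0.02; print("turn",round(-t/6,2),"then shift",np.round(d,2)); return d
E
python3 - <<'E'
from plant import *
from h import *
s=get_state(); m=camera_model("wrist"); R=Rt(s)
print(R); c,d=ray(m,(320,200)); print("cam in tool",R.T@(c-s["tcp_pos"]),"axis",R.T@d)
shift_after(s,(0.60,-0.05,0.24),98)
# refined slim/round from hand-picked top crop corners
mt=camera_model("top")
sc=lambda p:(170+(p[0]+.5)/2.5-.5,150+(p[1]+.5)/2.5-.5)
k=np.array([sc(p) for p in [(406,54),(436,51),(452,142),(420,147)]]); print("slim",rect(mt,k,0.1))
k=np.array([sc(p) for p in [(312,243),(366,227),(401,337),(348,354)]]); print("obl",rect(mt,k,0.05))
print("round",onz(mt,sc((355,291)),0.1))
k=np.array([sc(p) for p in [(384,106),(470,104)]]); print("sq",[onz(mt,q,.05) for q in k])
E
```

```text
[[-5.35782593e-04 -3.16177837e-01  9.48699788e-01]
 [ 1.12686883e-03  9.48699131e-01  3.16178254e-01]
 [-9.99999222e-01  1.23846303e-03 -1.52005530e-04]]
cam in tool [-1.66185340e-01  1.47090931e-04 -7.93203532e-02] axis [0.95562967 0.00961587 0.29464972]
turn 1.74 then shift [-1.01 26.52 23.25]
slim (array([ 0.61201086, -0.03924101]), (86.04537963867188, 29.25765037536621), 10.675227165222168)
obl (array([0.43673358, 0.02132129]), (107.88066101074219, 52.64448165893555), 19.57686996459961)
round [0.43702726 0.02140082 0.1       ]
sq [array([0.61020998, 0.00078009, 0.05      ]), array([ 0.61467092, -0.08100109,  0.05      ])]
```

Request:
{"fn": "step_arm", "kwargs": {
  "steps": [
    [[-0.5,0,0],0.87],
    [[-0.5,0,0],0.87],
    [[0,0.98,0.86],0],
    [[0,0.98,0.86],0],
    [[0,0.98,0.86],0],
    [[0,0.98,0.86],0],
    [[0,0.98,0.86],0],
    [[0,0.98,0.86],0],
    [[0,0.98,0.86],0],
    [[0,0.98,0.86],0],
    [[0,0.98,0.86],0],
    [[0,0.98,0.86],0],
    [[0,0.98,0.86],0],
    [[0,0.98,0.86],0],
    [[0,0.98,0.86],0],
    [[0,0.98,0.86],0],
    [[0,0.98,0.86],0],
    [[0,0.98,0.86],0],
    [[0,0.98,0.86],0],
    [[0,0.98,0.86],0]
  ],
  "fingers": 0,
  "grip_force": 25
}}

```text
time_s: 1.82
tcp_pos: [0.4714, -0.2466, 0.2399]
eef_rot: [106.0, 90.0, 114.0]
contact_force: [-0.6, -0.4, -0.5]
gripper_width: 0.0874
```

Request:
{"fn": "step_arm", "kwargs": {
  "steps": [
    [[0,0.98,0.86],0],
    [[0,0.98,0.86],0],
    [[0,0.98,0.86],0],
    [[0,0.98,0.86],0],
    [[0,0.98,0.86],0],
    [[0,0.98,0.86],0],
    [[0,0.98,0.86],0],
    [[0,0.98,0.86],0],
    [[0,0.98,0.86],0],
    [[0,0,0],0],
    [[0,0,0],0],
    [[0,0,0],0]
  ]
}}

```text
time_s: 2.82
tcp_pos: [0.5994, -0.0516, 0.2396]
eef_rot: [-179.7, 89.9, -171.7]
contact_force: [0.2, 0.2, -0.2]
gripper_width: 0.0876
```

Run:
```python
from plant import *
from h import *
s=get_state(); m=camera_model("wrist"); im=capture("wrist"); cv2.imwrite("pics/w1.png",im)
import pickle; pickle.dump((m,s),open("w1.pkl","wb"))
plan(s,(0.612,-0.039,0.24),100.7)
```

```text
tcp [ 0.5994 -0.0516  0.2396] jaw yaw 98.0 tilt [-0.001 -0.    -1.   ] shift units(now axes) [-0.02  0.54  0.71] turn units -0.45 j6 -95.6
```

View pics/w1.png

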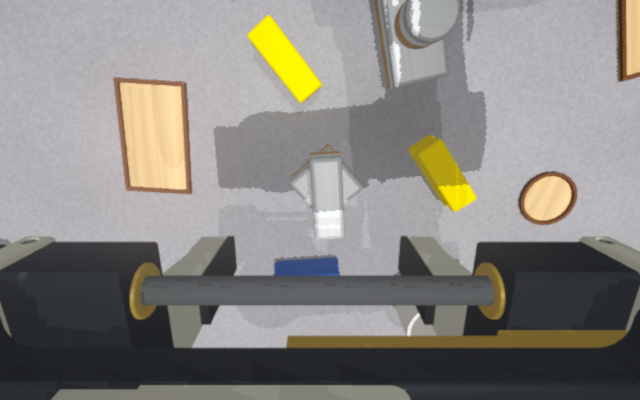

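Run:
```python
from h import *
im=cv2.imread("pics/w1.png")
cv2.imwrite("pics/w1c.png",cv2.resize(im[130:260,270:390],None,fx=4.5,fy=4.5,interpolation=cv2.INTER_CUBIC))
```

```text
(no output)
```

View pics/w1c.png

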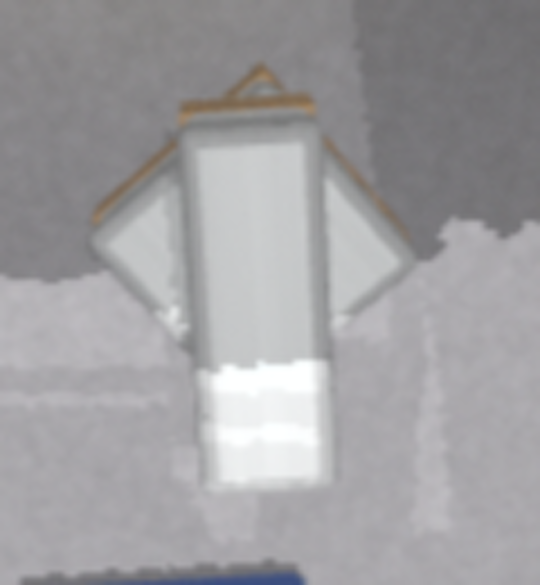

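Run:
```python
from plant import *
from h import *
import pickle
m,s0=pickle.load(open("w1.pkl","rb")); s=get_state()
sc=lambda p:(270+(p[0]+.5)/4.5-.5,130+(p[1]+.5)/4.5-.5)
k=np.array([sc(p) for p in [(180,122),(320,118),(332,487),(202,490)]]); r=rect(m,k,.1); print("slim",r)
for p in k: print(onz(m,p,.1)[:2])
L,Rr=[onz(m,sc(p),.05)[:2] for p in [(92,237),(413,262)]]
print("sq",L,Rr,(L+Rr)/2,np.linalg.norm(L-Rr),"diag yaw",np.degrees(np.arctan2(*(L-Rr)[::-1])))
plan(s,(*r[0],.24),r[2]+90); shift_after(s,(*r[0],.24),r[2]+90)
```

```text
slim (array([ 0.61137488, -0.03986685]), (85.26909637451172, 29.599395751953125), 10.972535133361816)
[ 0.57233667 -0.06251098]
[ 0.56741412 -0.03335855]
[ 0.650413   -0.01722272]
[ 0.65523337 -0.04643872]
sq [ 0.61262395 -0.08056062] [6.07881912e-01 5.45608204e-04] [ 0.61025293 -0.04000751] 0.08124473711894316 diag yaw -86.65389480876746
tcp [ 0.5993 -0.052   0.2398] jaw yaw 98.0 tilt [-0.001 -0.    -1.   ] shift units(now axes) [-0.01  0.52  0.68] turn units -0.5 j6 -95.6
turn -0.5 then shift [-0.01  0.48  0.71]
```

Request:
{"fn": "step_arm", "kwargs": {
  "steps": [
    [[0,0,0],-0.5],
    [[0,0.48,0.71],0],
    [[0.98,0,0],0],
    [[0.98,0,0],0],
    [[0.98,0,0],0],
    [[0.98,0,0],0],
    [[0.98,0,0],0],
    [[0.98,0,0],0],
    [[0.98,0,0],0],
    [[0.98,0,0],0],
    [[0,0,0],0],
    [[0,0,0],0],
    [[0,0,0],0]
  ]
}}

```text
time_s: 3.95
tcp_pos: [0.6126, -0.0398, 0.0844]
eef_rot: [-17.2, 89.9, -6.3]
contact_force: [0.3, -0.4, 0.8]
gripper_width: 0.0875
```

Request:
{"fn": "step_arm", "kwargs": {
  "steps": [
    [[0,0,0],0],
    [[0,0,0],0],
    [[0,0,0],0],
    [[0,0,0],0],
    [[0,0,0],0],
    [[0,0,0],0],
    [[0,0,0],0],
    [[0,0,0],0]
  ],
  "fingers": 1,
  "grip_force": 25
}}

```text
time_s: 4.62
tcp_pos: [0.6118, -0.0395, 0.0832]
eef_rot: [-129.8, 90.0, -118.8]
contact_force: [-0.1, -0.5, -0.0]
gripper_width: 0.0398
```

Still closing.

Request:
{"fn": "step_arm", "kwargs": {
  "steps": [
    [[0,0,0],0],
    [[0,0,0],0],
    [[0,0,0],0],
    [[0,0,0],0]
  ]
}}

```text
time_s: 4.95
tcp_pos: [0.6118, -0.0395, 0.0831]
eef_rot: [142.3, 90.0, 153.3]
contact_force: [-0.7, 0.5, -0.4]
gripper_width: 0.0297
```

Run:
```python
from plant import *
from h import *
s=get_state(); plan(s,(.3892,.2873,.171),114.4); shift_after(s,(.3892,.2873,.171),114.4)
```

```text
tcp [ 0.6118 -0.0395  0.0831] jaw yaw 101.0 tilt [-0.  0. -1.] shift units(now axes) [-4.39 18.16 -7.81] turn units -2.23 j6 -93.5
turn -2.23 then shift [-4.39 19.48 -3.39]
```

Request:
{"fn": "step_arm", "kwargs": {
  "steps": [
    [[-0.4,0,0],0],
    [[-0.8,0,0],0],
    [[-0.8,0,0],0],
    [[-0.8,0,0],-0.74],
    [[-0.8,0,0],-0.74],
    [[-0.8,0,0],-0.74],
    [[0,0.5,-0.1],0],
    [[0,0.9,-0.15],0],
    [[0,0.95,-0.16],0],
    [[0,0.95,-0.16],0],
    [[0,0.95,-0.16],0],
    [[0,0.95,-0.16],0],
    [[0,0.95,-0.17],0],
    [[0,0.95,-0.17],0],
    [[0,0.95,-0.17],0],
    [[0,0.95,-0.17],0],
    [[0,0.95,-0.17],0],
    [[0,0.95,-0.17],0],
    [[0,0.95,-0.17],0],
    [[0,0.95,-0.17],0]
  ]
}}

```text
time_s: 6.62
tcp_pos: [0.464, 0.1758, 0.1708]
eef_rot: [166.0, 90.0, -169.8]
contact_force: [-0.8, 0.4, -1.7]
gripper_width: 0.0294
```

Request:
{"fn": "step_arm", "kwargs": {
  "steps": [
    [[0,0.95,-0.17],0],
    [[0,0.95,-0.17],0],
    [[0,0.95,-0.17],0],
    [[0,0.95,-0.17],0],
    [[0,0.95,-0.17],0],
    [[0,0.95,-0.17],0],
    [[0,0.95,-0.17],0],
    [[0,0.0,0.0],0],
    [[0,0,0],0],
    [[0,0,0],0]
  ]
}}

```text
time_s: 7.45
tcp_pos: [0.3885, 0.2863, 0.1709]
eef_rot: [-158.9, 90.0, -134.6]
contact_force: [-0.4, -0.1, -1.3]
gripper_width: 0.03
```

Run:
```python
from plant import *
from h import *
s=get_state(); plan(s,(.3892,.2873,.171),114.4); print(s["gripper_width"])
im=capture("top"); cv2.imwrite("pics/t2.png",im[100:340,130:530])
m=camera_model("wrist"); im=capture("wrist"); cv2.imwrite("pics/w2.png",im)
```

```text
tcp [0.3885 0.2863 0.1709] jaw yaw 114.3 tilt [-0. -0. -1.] shift units(now axes) [-0.    0.03  0.05] turn units -0.02 j6 -125.5
0.029967121679326535
```

View pics/w2.png

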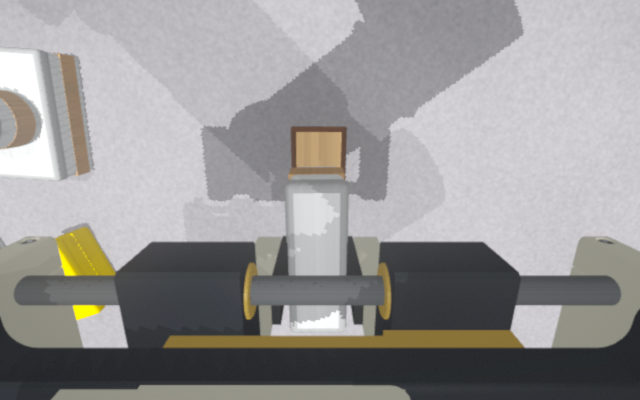

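View pics/t2.png

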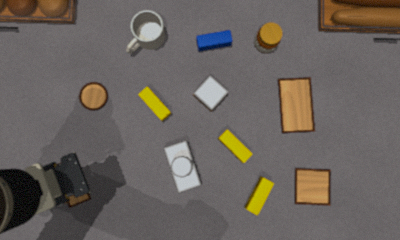

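Run:
```python
from plant import *
from h import *
m=camera_model("wrist"); s=get_state()
u=np.array([np.cos(np.radians(24.4)),np.sin(np.radians(24.4))])
a,b=[onz(m,p,.007)[:2] for p in [(291,126.5),(346.5,126)]]; print("tray end",a,b,np.linalg.norm(a-b),"pred centre",(a+b)/2+u*.055)
v=(a-b);print("end normal yaw",np.degrees(np.arctan2(v[1],v[0]))+0)
z=s["tcp_pos"][2]+.0169
a,b=[onz(m,p,z)[:2] for p in [(288,182),(347.5,181)]]; print("tin end",a,b,np.linalg.norm(a-b),"pred tin centre",(a+b)/2+u*.042)
s=get_state(); plan(s,(.3892,.2873,.038),114.4)
```

```text
tray end [0.34975953 0.24036443] [0.32660241 0.29075806] 0.05545962193967625 pred centre [0.38826857 0.28828199]
end normal yaw -65.32004757026539
tin end [0.35595177 0.25639336] [0.34394253 0.28196024] 0.028246896491232458 pred tin centre [0.38819586 0.28652719]
tcp [0.3889 0.286  0.171 ] jaw yaw 114.3 tilt [-0. -0. -1.] shift units(now axes) [6.65 0.05 0.04] turn units -0.02 j6 -125.5
```

Request:
{"fn": "step_arm", "kwargs": {
  "steps": [
    [[0,0.07,0.03],0],
    [[0.9,0,0],0],
    [[0.9,0,0],0],
    [[0.9,0,0],0],
    [[0.9,0,0],0],
    [[0.9,0,0],0],
    [[0.9,0,0],0],
    [[0.5,0,0],0],
    [[0.3,0,0],0],
    [[0.2,0,0],0],
    [[0.1,0,0],0],
    [[0.1,0,0],0],
    [[0.0,0,0],0],
    [[0,0,0],0],
    [[0,0,0],0]
  ]
}}

```text
time_s: 8.8
tcp_pos: [0.3891, 0.2885, 0.0397]
eef_rot: [30.9, 89.9, 55.2]
contact_force: [-0.4, 0.6, -1.6]
gripper_width: 0.0298
```

Request:
{"fn": "step_arm", "kwargs": {
  "steps": [
    [[0.06,0,0],0],
    [[0.06,0,0],0],
    [[0.04,0,0],0],
    [[0,0,0],0],
    [[0,0,0],0]
  ]
}}

```text
time_s: 9.22
tcp_pos: [0.3889, 0.2882, 0.0361]
eef_rot: [-1.9, 90.0, 22.4]
contact_force: [-1.1, 0.2, 0.6]
gripper_width: 0.0299
```

Request:
{"fn": "step_arm", "kwargs": {
  "steps": [
    [[0,0,0],0],
    [[0,0,0],0],
    [[0,0,0],0],
    [[0,0,0],0],
    [[0,0,0],0],
    [[-0.3,0,0],0],
    [[-0.8,0,0],0],
    [[-1,0,0],0],
    [[-1,0,0],0],
    [[-1,0,0],0],
    [[-1,0,0],0],
    [[-1,0,0],0],
    [[-1,0,0],0],
    [[-1,0,0],0],
    [[0,0,0],0],
    [[0,0,0],0]
  ],
  "fingers": 0
}}

```text
time_s: 10.55
tcp_pos: [0.3892, 0.2887, 0.1995]
eef_rot: [35.2, 89.8, 59.5]
contact_force: [-0.3, 0.3, -0.5]
gripper_width: 0.0877
```

Run:
```python
from plant import *
from h import *
s=get_state(); 
im=capture("wrist"); cv2.imwrite("pics/w3.png",im)
# next: round over oblong at (.437,.0214); jaw along oblong short axis 109.6
shift_after(s,(.437,.0214,.24),109.6); print(s["tcp_pos"])
```

```text
turn 0.79 then shift [ -2.06 -13.39  -2.23]
[0.38922853 0.28867221 0.19947442]
```

View pics/w3.png

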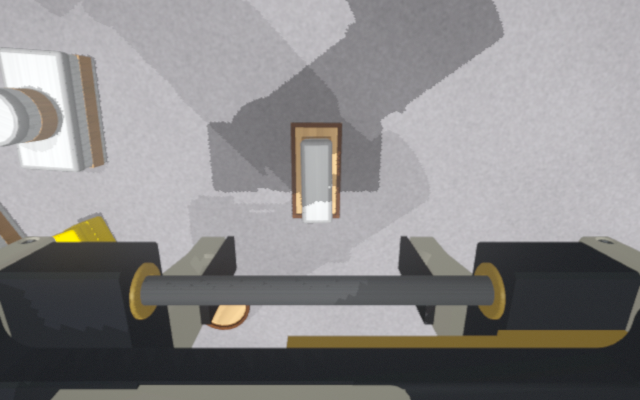

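Request:
{"fn": "step_arm", "kwargs": {
  "steps": [
    [[-1,0,0],0.4],
    [[-1,0,0],0.39],
    [[0,-0.6,-0.1],0],
    [[0,-0.96,-0.16],0],
    [[0,-0.96,-0.16],0],
    [[0,-0.96,-0.16],0],
    [[0,-0.96,-0.16],0],
    [[0,-0.96,-0.16],0],
    [[0,-0.96,-0.16],0],
    [[0,-0.96,-0.16],0],
    [[0,-0.96,-0.16],0],
    [[0,-0.96,-0.16],0],
    [[0,-0.96,-0.16],0],
    [[0,-0.96,-0.16],0],
    [[0,-0.96,-0.16],0],
    [[0,-0.96,-0.16],0],
    [[0,-0.3,-0.05],0],
    [[0,0,0],0],
    [[0,0,0],0],
    [[0,0,0],0]
  ]
}}

```text
time_s: 12.27
tcp_pos: [0.4363, 0.0215, 0.2376]
eef_rot: [173.1, 90.0, -167.3]
contact_force: [-0.2, -0.4, -0.1]
gripper_width: 0.0877
```

Run:
```python
from plant import *
from h import *
s=get_state(); m=camera_model("wrist")
im=capture("wrist"); cv2.imwrite("pics/w4.png",im)
import pickle; pickle.dump((m,s),open("w4.pkl","wb"))
cv2.imwrite("pics/w4c.png",cv2.resize(im[90:250,240:400],None,fx=3.7,fy=3.7,interpolation=cv2.INTER_CUBIC))
plan(s,(.437,.0214,.083),109.6)
t=capture("top"); cv2.imwrite("pics/t4.png",t)
```

```text
tcp [0.4363 0.0215 0.2376] jaw yaw 109.6 tilt [-0.001 -0.    -1.   ] shift units(now axes) [ 7.73 -0.01  0.03] turn units -0.0 j6 -99.3
```

View pics/w4c.png

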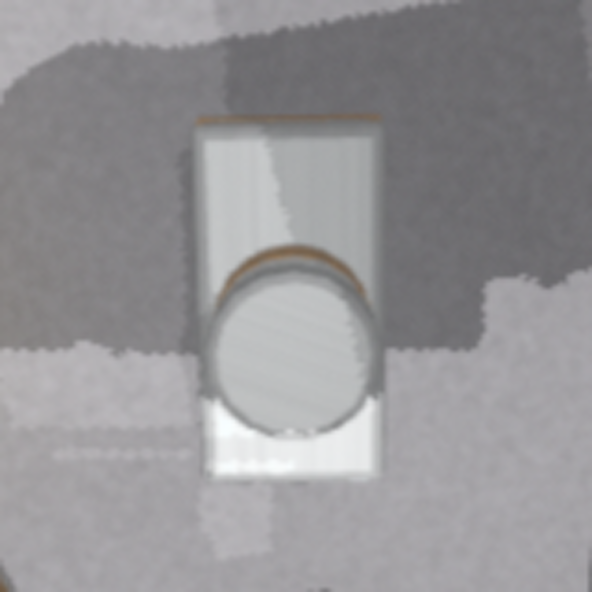

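View pics/t4.png

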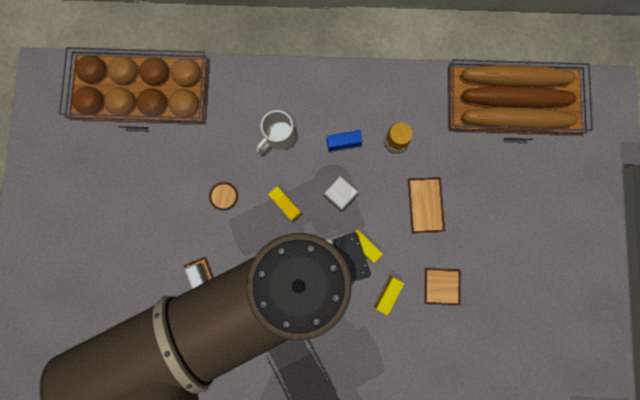

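Run:
```python
from plant import *
from h import *
import pickle
m,s0=pickle.load(open("w4.pkl","rb")); s=get_state()
sc=lambda p:(240+(p[0]+.5)/3.7-.5,90+(p[1]+.5)/3.7-.5)
l,r=[onz(m,sc(p),.1) for p in [(209,352),(379,352)]]; b=[onz(m,sc(p),.1) for p in [(294,265),(294,438)]]
print("round",(l+r)/2,np.linalg.norm(l-r),(b[0]+b[1])/2,np.linalg.norm(b[0]-b[1]))
k=np.array([sc(p) for p in [(197,122),(383,120),(381,478),(205,480)]]); print("obl",rect(m,k,.05))
c=(l+r+b[0]+b[1])/4; plan(s,(c[0],c[1],.083))
```

```text
round [0.4344706  0.02326766 0.1       ] 0.044509435478314686 [0.43481529 0.02338939 0.1       ] 0.046737999599414576
obl (array([0.43378171, 0.02247577]), (110.01691436767578, 55.40849304199219), 20.182880401611328)
tcp [0.4364 0.0217 0.2378] jaw yaw 109.6 tilt [-0. -0. -1.] shift units(now axes) [ 7.74  0.11 -0.06] turn units None j6 -99.2
```

Request:
{"fn": "step_arm", "kwargs": {
  "steps": [
    [[0,0.09,-0.05],0],
    [[0.96,0,0],0],
    [[0.96,0,0],0],
    [[0.96,0,0],0],
    [[0.96,0,0],0],
    [[0.96,0,0],0],
    [[0.96,0,0],0],
    [[0.96,0,0],0],
    [[0.96,0,0],0],
    [[0,0,0],0],
    [[0,0,0],0],
    [[0,0,0],0]
  ]
}}

```text
time_s: 13.37
tcp_pos: [0.4356, 0.0229, 0.0853]
eef_rot: [-13.2, 90.0, 6.4]
contact_force: [0.7, 0.8, 0.3]
gripper_width: 0.0879
```

Request:
{"fn": "step_arm", "kwargs": {
  "steps": [
    [[0,0,0],0],
    [[0,0,0],0],
    [[0,0,0],0],
    [[0,0,0],0],
    [[0,0,0],0],
    [[0,0,0],0],
    [[0,0,0],0],
    [[0,0,0],0],
    [[0,0,0],0],
    [[0,0,0],0]
  ],
  "fingers": 1,
  "grip_force": 25
}}

```text
time_s: 14.2
tcp_pos: [0.435, 0.0224, 0.0844]
eef_rot: [-111.8, 90.0, -92.2]
contact_force: [-1.7, -1.0, 1.5]
gripper_width: 0.0448
```

Run:
```python
from plant import *
from h import *
s=get_state(); plan(s,(.5994,.249,.175)); print(s["gripper_width"])
```

```text
tcp [0.435  0.0224 0.0844] jaw yaw 109.6 tilt [-0. -0. -1.] shift units(now axes) [-4.53  7.92 11.54] turn units None j6 -99.5
0.04478232019931214
```

Request:
{"fn": "step_arm", "kwargs": {
  "steps": [
    [[0,0,0],0],
    [[0,0,0],0]
  ]
}}

```text
time_s: 14.37
tcp_pos: [0.435, 0.0224, 0.0844]
eef_rot: [-76.9, 90.0, -57.3]
contact_force: [-1.1, -0.5, 1.8]
gripper_width: 0.045
```

Run:
```python
from plant import *
from h import *
s=get_state(); print(s["gripper_width"],s["contact_force"],s["moment"])
im=capture("wrist"); cv2.imwrite("pics/w5.png",im); print(get_state()["gripper_width"])
```

```text
0.04497874027806916 [-1.05375096 -0.48264905  1.75686901] [-0.01475538  0.26779587  0.02827555]
0.045229423843642716
```

View pics/w5.png

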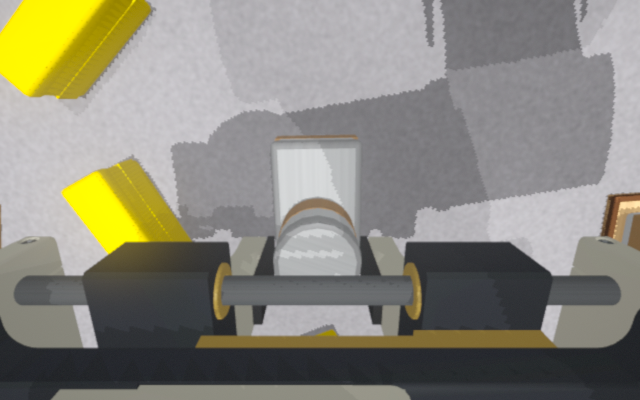

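Run:
```python
from plant import *
from h import *
s=get_state(); m=camera_model("wrist"); R=Rt(s)
for p in [(317,222),(317,218),(317,212)]: print(R.T@(onz(m,p,.101)-s["tcp_pos"])*1000)
l,r=[R.T@(onz(m,p,.101)-s["tcp_pos"])*1000 for p in [(274,262),(361,262)]]; print(l,r)
```

```text
[-16.58979424   0.17947992 -21.82904899]
[-16.58984832   0.18234504 -23.93184682]
[-16.58992868   0.18660224 -27.05633598]
[-16.58846923 -21.92842968   0.07594056] [-16.59000832  22.74440267   0.15177067]
```

Request:
{"fn": "step_arm", "kwargs": {
  "steps": [
    [[-0.3,0,0],0],
    [[-0.7,0,0],0],
    [[-0.9,0,0],0],
    [[-0.9,0,0],0],
    [[-0.9,0,0],0],
    [[-0.83,0,0],0],
    [[0,0.3,0.44],0],
    [[0,0.61,0.89],0],
    [[0,0.61,0.89],0],
    [[0,0.61,0.89],0],
    [[0,0.61,0.89],0],
    [[0,0.61,0.89],0],
    [[0,0.61,0.89],0],
    [[0,0.61,0.89],0],
    [[0,0.61,0.89],0],
    [[0,0.61,0.89],0],
    [[0,0.61,0.89],0],
    [[0,0.61,0.89],0],
    [[0,0.61,0.89],0],
    [[0,0.3,0.42],0]
  ]
}}

```text
time_s: 16.08
tcp_pos: [0.6004, 0.251, 0.1736]
eef_rot: [-163.2, 89.9, -143.6]
contact_force: [0.6, -1.0, -0.6]
gripper_width: 0.045
```

Request:
{"fn": "step_arm", "kwargs": {
  "steps": [
    [[0,0,0],0],
    [[0,0,0],0],
    [[0,0,0],0]
  ]
}}

```text
time_s: 16.33
tcp_pos: [0.5987, 0.2484, 0.1745]
eef_rot: [-171.2, 89.9, -151.6]
contact_force: [-0.7, 0.4, -1.2]
gripper_width: 0.0451
```

Run:
```python
from plant import *
from h import *
s=get_state(); m=camera_model("wrist"); print(s["gripper_width"])
im=capture("wrist"); cv2.imwrite("pics/w6.png",im); 
t=capture("top"); cv2.imwrite("pics/t6.png",t)
plan(s,(.5994,.249,.0374))
```

```text
0.0451283062491104
tcp [0.5987 0.2484 0.1745] jaw yaw 109.6 tilt [-0.001 -0.001 -1.   ] shift units(now axes) [6.85 0.02 0.05] turn units None j6 -110.2
```

View pics/w6.png

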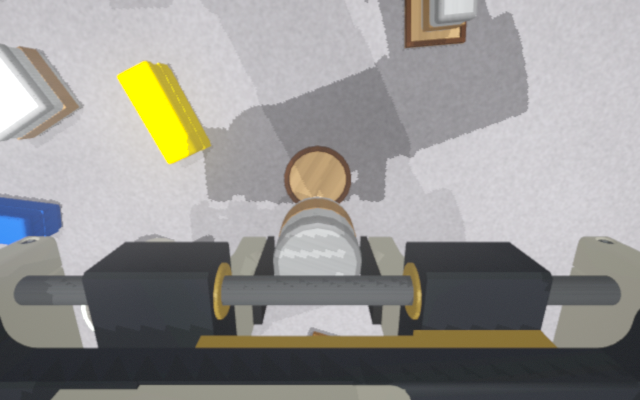

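View pics/t6.png

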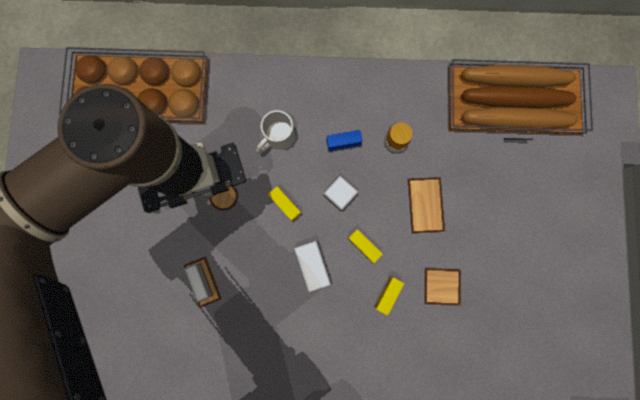

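Run:
```python
from plant import *
from h import *
s=get_state(); m=camera_model("wrist"); R=Rt(s)
im=cv2.imread("pics/w6.png"); 
a=onz(m,(317.5,146),.007); l,r=onz(m,(284.5,176),.007),onz(m,(351,176),.007)
print(np.linalg.norm(l-r), a+.036*R[:,2], (l+r)/2)
cv2.imwrite("pics/w6c.png",cv2.resize(im[130:230,260:380],None,fx=5,fy=5,interpolation=cv2.INTER_CUBIC))
# slim check in top
t=cv2.imread("pics/t6.png"); cv2.imwrite("pics/t6c.png",cv2.resize(t[245:320,165:240],None,fx=7,fy=7,interpolation=cv2.INTER_CUBIC))
mt=camera_model("top")
u=np.radians(24.4)
def box(c,l,w,z,yaw):
    a=np.radians(yaw);return [[c[0]+x*np.cos(a)-y*np.sin(a),c[1]+x*np.sin(a)+y*np.cos(a),z] for x,y in [(l/2,w/2),(l/2,-w/2),(-l/2,-w/2),(-l/2,w/2)]]
print((proj(mt,box((.3889,.2882),.084,.03,.053,24.4))-[165,245]).round(1)*7)
```

```text
0.07032073961176405 [0.60005161 0.24962786 0.00699418] [0.59583204 0.24838139 0.007     ]
[[128.1 165.9]
 [213.5 130.2]
 [303.8 368.9]
 [217.7 405.3]]
```

View pics/t6c.png

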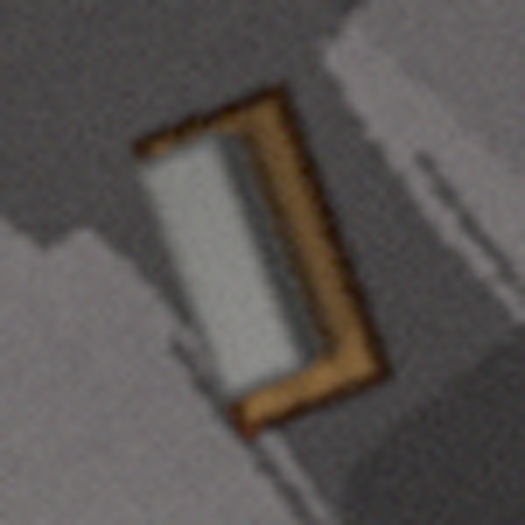

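View pics/w6c.png

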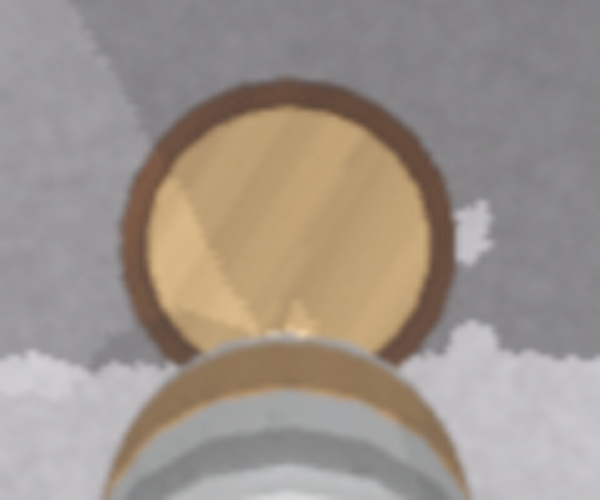

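Request:
{"fn": "step_arm", "kwargs": {
  "steps": [
    [[0.4,0.03,0.05],0],
    [[0.9,0,0],0],
    [[0.9,0,0],0],
    [[0.9,0,0],0],
    [[0.9,0,0],0],
    [[0.9,0,0],0],
    [[0.9,0,0],0],
    [[0.4,0,0],0],
    [[0.2,0,0],0],
    [[0.1,0,0],0],
    [[0.1,0,0],0],
    [[0.05,0,0],0],
    [[0.0,0,0],0],
    [[0,0,0],0],
    [[0,0,0],0]
  ]
}}

```text
time_s: 17.68
tcp_pos: [0.6004, 0.2501, 0.0426]
eef_rot: [18.9, 89.9, 38.5]
contact_force: [-0.4, 0.1, -1.4]
gripper_width: 0.0451
```

Request:
{"fn": "step_arm", "kwargs": {
  "steps": [
    [[0.08,0,0],0],
    [[0.06,0,0],0],
    [[0.04,0,0],0],
    [[0,0,0],0],
    [[0,0,0],0]
  ]
}}

```text
time_s: 18.1
tcp_pos: [0.6001, 0.2498, 0.0382]
eef_rot: [-154.8, 90.0, -135.3]
contact_force: [0.5, -1.1, -0.8]
gripper_width: 0.0451
```

Request:
{"fn": "step_arm", "kwargs": {
  "steps": [
    [[0.03,0,0],0],
    [[0.02,0,0],0],
    [[0,0,0],0],
    [[0,0,0],0]
  ]
}}

```text
time_s: 18.43
tcp_pos: [0.6002, 0.2499, 0.0375]
eef_rot: [14.8, 90.0, 34.4]
contact_force: [-0.8, -0.4, 0.6]
gripper_width: 0.0449
```

Request:
{"fn": "step_arm", "kwargs": {
  "steps": [
    [[0,0,0],0],
    [[0,0,0],0],
    [[0,0,0],0],
    [[0,0,0],0],
    [[0,0,0],0],
    [[-0.3,0,0],0],
    [[-0.8,0,0],0],
    [[-1,0,0],0],
    [[-1,0,0],0],
    [[-1,0,0],0],
    [[-1,0,0],0],
    [[-1,0,0],0],
    [[-1,0,0],0],
    [[-1,0,0],0],
    [[-1,0,0],0],
    [[0,0,0],0],
    [[0,0,0],0]
  ],
  "fingers": 0
}}

```text
time_s: 19.85
tcp_pos: [0.6006, 0.2503, 0.2213]
eef_rot: [19.2, 89.8, 38.7]
contact_force: [-0.1, -0.5, -1.4]
gripper_width: 0.0877
```

Run:
```python
from plant import *
from h import *
s=get_state(); 
im=capture("wrist"); cv2.imwrite("pics/w7.png",im)
shift_after(s,(.435,.0225,.22),110); print(s["tcp_pos"])
```

```text
turn -0.07 then shift [  0.02  -7.87 -11.68]
[0.60063476 0.25028838 0.22128379]
```

View pics/w7.png

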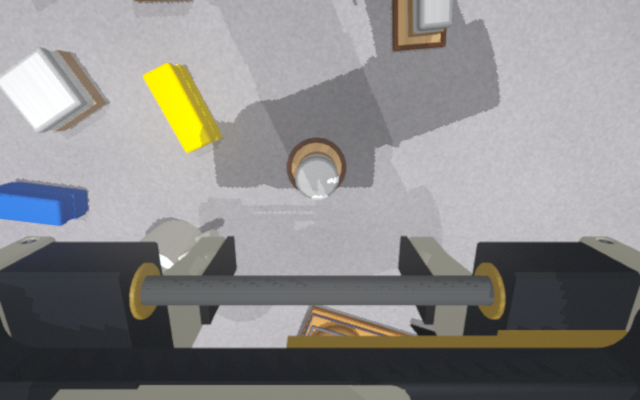

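Request:
{"fn": "step_arm", "kwargs": {
  "steps": [
    [[0,-0.3,-0.45],0],
    [[0,-0.61,-0.9],0],
    [[0,-0.61,-0.9],0],
    [[0,-0.61,-0.9],0],
    [[0,-0.61,-0.9],0],
    [[0,-0.61,-0.9],0],
    [[0,-0.61,-0.9],0],
    [[0,-0.61,-0.9],0],
    [[0,-0.61,-0.9],0],
    [[0,-0.61,-0.9],0],
    [[0,-0.61,-0.9],0],
    [[0,-0.61,-0.9],0],
    [[0,-0.61,-0.9],0],
    [[0,-0.3,-0.43],-0.07],
    [[0,0,0],0],
    [[0,0,0],0],
    [[0,0,0],0]
  ]
}}

```text
time_s: 21.32
tcp_pos: [0.4334, 0.0227, 0.2192]
eef_rot: [-53.7, 90.0, -33.7]
contact_force: [-0.4, 0.4, -0.9]
gripper_width: 0.0877
```

Run:
```python
from plant import *
from h import *
s=get_state(); m=camera_model("wrist")
im=capture("wrist"); cv2.imwrite("pics/w8.png",im)
import pickle; pickle.dump((m,s),open("w8.pkl","wb"))
cv2.imwrite("pics/w8c.png",cv2.resize(im[90:250,240:400],None,fx=3.7,fy=3.7,interpolation=cv2.INTER_CUBIC))
plan(s,(.435,.0225,.035),110)
```

```text
tcp [0.4334 0.0227 0.2192] jaw yaw 110.0 tilt [ 0. -0. -1.] shift units(now axes) [ 9.21 -0.03  0.07] turn units -0.0 j6 -99.2
```

View pics/w8c.png

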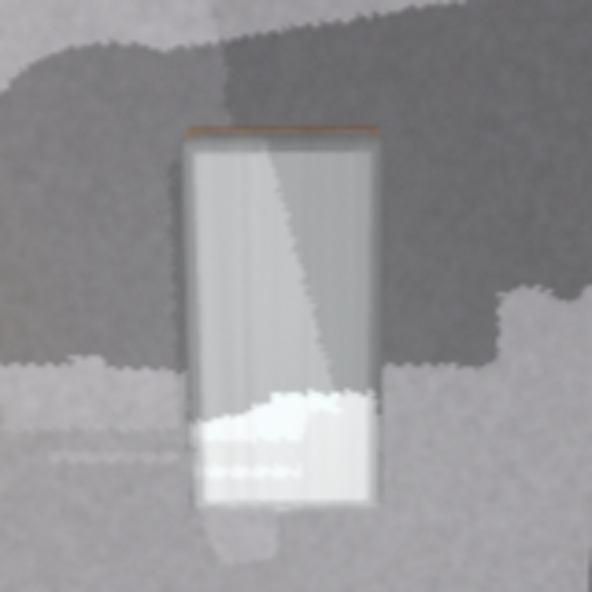

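Oblong lid corners in the crop are (185,134), (380,134), (380,505) and (195,506).

Run:
```python
from plant import *
from h import *
import pickle
m,s0=pickle.load(open("w8.pkl","rb")); s=get_state()
sc=lambda p:(240+(p[0]+.5)/3.7-.5,90+(p[1]+.5)/3.7-.5)
k=np.array([sc(p) for p in [(185,134),(380,134),(380,505),(195,506)]]); r=rect(m,k,.05); print("obl",r)
plan(s,(*r[0],.035),r[2]+90)
```

```text
obl (array([0.43324475, 0.02299619]), (109.4316177368164, 55.594154357910156), 20.23278045654297)
tcp [0.4335 0.0228 0.2192] jaw yaw 110.0 tilt [-0. -0. -1.] shift units(now axes) [ 9.21  0.01 -0.01] turn units -0.04 j6 -99.2
```

Request:
{"fn": "step_arm", "kwargs": {
  "steps": [
    [[0.9,0.01,-0.01],-0.04],
    [[1,0,0],0],
    [[1,0,0],0],
    [[1,0,0],0],
    [[1,0,0],0],
    [[1,0,0],0],
    [[1,0,0],0],
    [[1,0,0],0],
    [[0.8,0,0],0],
    [[0.4,0,0],0],
    [[0.1,0,0],0],
    [[0,0,0],0],
    [[0,0,0],0]
  ]
}}

```text
time_s: 22.45
tcp_pos: [0.4335, 0.0229, 0.0359]
eef_rot: [-7.8, 90.0, 12.5]
contact_force: [0.4, 1.2, -0.3]
gripper_width: 0.0873
```

Request:
{"fn": "step_arm", "kwargs": {
  "steps": [
    [[0,0,0],0],
    [[0,0,0],0],
    [[0,0,0],0],
    [[0,0,0],0],
    [[0,0,0],0],
    [[0,0,0],0],
    [[0,0,0],0],
    [[0,0,0],0],
    [[0,0,0],0]
  ],
  "fingers": 1,
  "grip_force": 30
}}

```text
time_s: 23.2
tcp_pos: [0.433, 0.0225, 0.0356]
eef_rot: [-16.0, 90.0, 4.2]
contact_force: [-2.0, 0.1, 5.7]
gripper_width: 0.0559
```

Run:
```python
from plant import *
from h import *
s=get_state(); print(s["gripper_width"])
plan(s,(.5935,-.2544,.175),94.3);shift_after(s,(.5935,-.2544,.175),94.3)
```

```text
0.05593787073723936
tcp [0.433  0.0225 0.0356] jaw yaw 110.2 tilt [ 0.  0. -1.] shift units(now axes) [ -6.97 -15.77   2.74] turn units 2.66 j6 -99.0
turn 2.66 then shift [ -6.97 -14.41   6.97]
```

Request:
{"fn": "step_arm", "kwargs": {
  "steps": [
    [[-0.3,0,0],0],
    [[-0.7,0,0],0],
    [[-1,0,0],0],
    [[-1,0,0],0.66],
    [[-1,0,0],0.66],
    [[-1,0,0],0.67],
    [[-1,0,0],0.67],
    [[-0.97,0,0],0],
    [[0,-0.5,0.24],0],
    [[0,-0.96,0.465],0],
    [[0,-0.96,0.465],0],
    [[0,-0.96,0.465],0],
    [[0,-0.96,0.465],0],
    [[0,-0.96,0.465],0],
    [[0,-0.96,0.465],0],
    [[0,-0.96,0.465],0],
    [[0,-0.96,0.465],0],
    [[0,-0.96,0.465],0],
    [[0,-0.96,0.465],0],
    [[0,-0.96,0.465],0]
  ]
}}

```text
time_s: 24.87
tcp_pos: [0.5559, -0.1909, 0.1743]
eef_rot: [156.3, 89.9, 160.6]
contact_force: [0.8, 0.1, -2.8]
gripper_width: 0.0549
```

Request:
{"fn": "step_arm", "kwargs": {
  "steps": [
    [[0,-0.96,0.465],0],
    [[0,-0.96,0.465],0],
    [[0,-0.96,0.465],0],
    [[0,-0.47,0.23],0],
    [[0,0,0],0],
    [[0,0,0],0],
    [[0,0,0],0],
    [[0,0,0],0]
  ]
}}

```text
time_s: 25.53
tcp_pos: [0.5931, -0.2537, 0.1748]
eef_rot: [127.0, 90.0, 131.3]
contact_force: [-0.2, 0.1, -2.9]
gripper_width: 0.0555
```

Run:
```python
from plant import *
from h import *
s=get_state(); print(s["gripper_width"])
m=camera_model("wrist")
im=capture("wrist"); cv2.imwrite("pics/w9.png",im)
import pickle; pickle.dump((m,s),open("w9.pkl","wb"))
cv2.imwrite("pics/w9c.png",cv2.resize(im[80:240,240:400],None,fx=3.7,fy=3.7,interpolation=cv2.INTER_CUBIC))
plan(s,(.5935,-.2544,.0386),94.3)
```

```text
0.05550250602036321
tcp [ 0.5931 -0.2537  0.1748] jaw yaw 94.3 tilt [-0.  0. -1.] shift units(now axes) [ 6.81 -0.04  0.02] turn units 0.0 j6 -79.8
```

View pics/w9c.png

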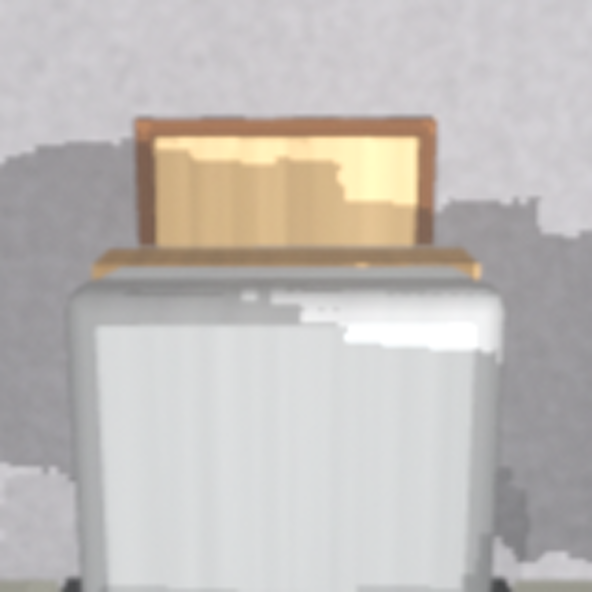

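Run:
```python
from plant import *
from h import *
import pickle
m,s0=pickle.load(open("w9.pkl","rb")); s=get_state()
sc=lambda p:(240+(p[0]+.5)/3.7-.5,80+(p[1]+.5)/3.7-.5)
R=Rt(s0)
def end(pts,z,half):
    a,b=[onz(m,sc(p),z) for p in pts]; d=b-a; print(np.linalg.norm(d), "yaw",np.degrees(np.arctan2(d[1],d[0])),"centre",(a+b)/2+half*R[:,2], R.T@(((a+b)/2+half*R[:,2])-s0["tcp_pos"])*1000)
end([(135,116),(437,117)],.007,.068)
end([(70,288),(503,292)],s0["tcp_pos"][2]+.0144,.055)
s=get_state(); plan(s,(.5935,-.2544,.0386),94.3)
```

```text
0.08143241376686053 yaw 94.04340840726562 centre [ 0.59190009 -0.25375726  0.00698331] [ 1.67858124e+02 -4.30602376e-02 -1.13521628e+00]
0.05528965773585083 yaw 93.68986774876686 centre [ 0.59479855 -0.25358335  0.18922765] [-14.38693168  -0.02816364   1.72338384]
tcp [ 0.5932 -0.2537  0.175 ] jaw yaw 94.3 tilt [ 0.  0. -1.] shift units(now axes) [ 6.82 -0.04  0.01] turn units 0.0 j6 -79.8
```

Request:
{"fn": "step_arm", "kwargs": {
  "steps": [
    [[0.4,-0.02,-0.05],0],
    [[0.9,0,0],0],
    [[0.9,0,0],0],
    [[0.9,0,0],0],
    [[0.9,0,0],0],
    [[0.9,0,0],0],
    [[0.9,0,0],0],
    [[0.4,0,0],0],
    [[0.2,0,0],0],
    [[0.1,0,0],0],
    [[0.1,0,0],0],
    [[0,0,0],0],
    [[0,0,0],0],
    [[0,0,0],0]
  ]
}}

```text
time_s: 26.75
tcp_pos: [0.5931, -0.255, 0.0436]
eef_rot: [-14.0, 89.9, -9.7]
contact_force: [-0.5, -0.1, -2.0]
gripper_width: 0.0556
```

Request:
{"fn": "step_arm", "kwargs": {
  "steps": [
    [[0.07,0,0],0],
    [[0.05,0,0],0],
    [[0,0,0],0],
    [[0,0,0],0]
  ]
}}

```text
time_s: 27.08
tcp_pos: [0.5925, -0.255, 0.0403]
eef_rot: [135.1, 90.0, 139.3]
contact_force: [-0.3, -0.1, -2.7]
gripper_width: 0.0559
```

Request:
{"fn": "step_arm", "kwargs": {
  "steps": [
    [[0.04,0,0],0],
    [[0.04,0,0],0],
    [[0,0,0],0],
    [[0,0,0],0],
    [[0,0,0],0]
  ]
}}

```text
time_s: 27.5
tcp_pos: [0.5926, -0.255, 0.0387]
eef_rot: [102.3, 90.0, 106.6]
contact_force: [-0.5, 0.4, -1.4]
gripper_width: 0.0556
```

Request:
{"fn": "step_arm", "kwargs": {
  "steps": [
    [[0.03,0,0],0],
    [[0,0,0],0],
    [[0,0,0],0],
    [[0,0,0],0]
  ]
}}

```text
time_s: 27.83
tcp_pos: [0.5927, -0.2549, 0.0387]
eef_rot: [-29.9, 90.0, -25.6]
contact_force: [-2.0, 2.3, 5.2]
gripper_width: 0.0556
```

Contact, so I'll release and lift.

Request:
{"fn": "step_arm", "kwargs": {
  "steps": [
    [[0,0,0],0],
    [[0,0,0],0],
    [[0,0,0],0],
    [[0,0,0],0],
    [[0,0,0],0],
    [[0,0,0],0],
    [[-0.3,0,0],0],
    [[-0.8,0,0],0],
    [[-1,0,0],0],
    [[-1,0,0],0],
    [[-1,0,0],0],
    [[-1,0,0],0],
    [[-1,0,0],0],
    [[-1,0,0],0],
    [[-1,0,0],0],
    [[-1,0,0],0],
    [[0,0,0],0],
    [[0,0,0],0]
  ],
  "fingers": 0
}}

```text
time_s: 29.33
tcp_pos: [0.5932, -0.2551, 0.222]
eef_rot: [-12.6, 89.8, -8.3]
contact_force: [0.3, 0.2, 0.1]
gripper_width: 0.0876
```

Run:
```python
from plant import *
from h import *
s=get_state(); 
im=capture("wrist"); cv2.imwrite("pics/w10.png",im)
for j in (48.35,138.35): plan(s,(.6105,-.040,.22),j); shift_after(s,(.6105,-.040,.22),j)
```

```text
tcp [ 0.5932 -0.2551  0.222 ] jaw yaw 94.3 tilt [ 0.003 -0.    -1.   ] shift units(now axes) [ 0.1  10.66  1.66] turn units 7.65 j6 -79.7
turn 7.65 then shift [ 0.1   8.61 -6.5 ]
tcp [ 0.5932 -0.2551  0.222 ] jaw yaw 94.3 tilt [ 0.003 -0.    -1.   ] shift units(now axes) [ 0.1  10.66  1.66] turn units -7.35 j6 -79.7
turn -7.35 then shift [0.1  6.5  8.61]
```

View pics/w10.png

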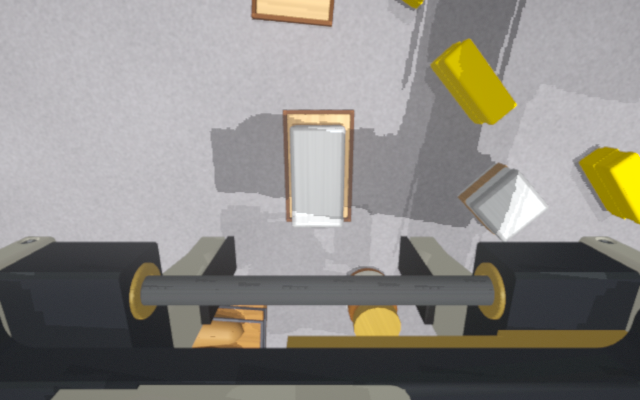

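Request:
{"fn": "step_arm", "kwargs": {
  "steps": [
    [[0,0.5,0.08],0],
    [[0,0.96,0.15],0],
    [[0,0.96,0.15],0],
    [[0,0.96,0.15],0],
    [[0,0.96,0.15],0],
    [[0,0.96,0.15],0],
    [[0,0.96,0.15],0],
    [[0,0.96,0.15],0],
    [[0,0.96,0.15],0],
    [[0,0.96,0.15],0],
    [[0,0.96,0.15],0],
    [[0,0.56,0.08],0],
    [[0,0,0],0.95],
    [[0,0,0],0.95],
    [[0,0,0],0.95],
    [[0,0,0],0.96],
    [[0,0,0],0.96],
    [[0,0,0],0.96],
    [[0,0,0],0.96],
    [[0,0,0],0.96]
  ]
}}

```text
time_s: 31.05
tcp_pos: [0.6093, -0.0398, 0.2193]
eef_rot: [-128.7, 89.9, -170.6]
contact_force: [0.3, 0.8, 1.0]
gripper_width: 0.0876
```

Request:
{"fn": "step_arm", "kwargs": {
  "steps": [
    [[0,0,0],0],
    [[0,0,0],0],
    [[0,0,0],0]
  ]
}}

```text
time_s: 31.3
tcp_pos: [0.6096, -0.0398, 0.2198]
eef_rot: [-126.9, 90.0, -168.4]
contact_force: [-0.3, -0.3, 0.8]
gripper_width: 0.0877
```

Run:
```python
from plant import *
from h import *
s=get_state(); m=camera_model("wrist")
im=capture("wrist"); cv2.imwrite("pics/w11.png",im)
import pickle; pickle.dump((m,s),open("w11.pkl","wb"))
cv2.imwrite("pics/w11c.png",cv2.resize(im[110:250,240:400],None,fx=4,fy=4,interpolation=cv2.INTER_CUBIC))
plan(s,(.6105,-.040,.035),48.35)
```

```text
tcp [ 0.6096 -0.0398  0.2198] jaw yaw 48.6 tilt [-0.001 -0.    -1.   ] shift units(now axes) [9.24 0.03 0.04] turn units 0.04 j6 -146.0
```

View pics/w11c.png

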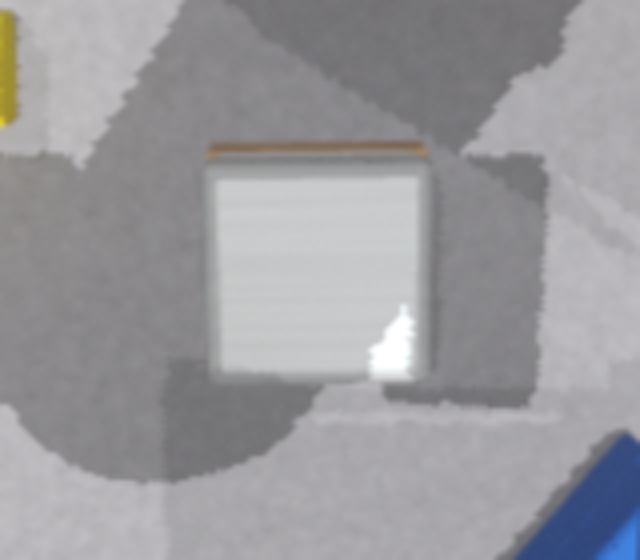

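Run:
```python
from plant import *
from h import *
import pickle
m,s0=pickle.load(open("w11.pkl","rb")); s=get_state()
sc=lambda p:(240+(p[0]+.5)/4-.5,110+(p[1]+.5)/4-.5)
k=np.array([sc(p) for p in [(206,163),(431,159),(430,381),(212,384)]]); r=rect(m,k,.05); print("sq",r)
P=[onz(m,p,.05)[:2] for p in k]; print(np.round(P,4),np.mean(P,0))
for i in range(4):
    d=P[(i+1)%4]-P[i]; print(np.linalg.norm(d),np.degrees(np.arctan2(d[1],d[0])))
plan(s,(*np.mean(P,0),.035),49)
```

```text
sq (array([ 0.61082379, -0.03898031]), (60.53803634643555, 59.5091438293457), -40.65919494628906)
[[ 0.569  -0.0415]
 [ 0.6069  0.003 ]
 [ 0.6532 -0.0361]
 [ 0.6144 -0.0813]] [ 0.61088825 -0.03897316]
0.05839941037320502 49.51426845033658
0.06053981129836307 -40.223614149141646
0.05950915339439555 -130.65919783761308
0.060364751676622176 138.72405573073647
tcp [ 0.6096 -0.0399  0.2199] jaw yaw 48.5 tilt [-0.001 -0.    -1.   ] shift units(now axes) [9.24 0.08 0.02] turn units -0.08 j6 -146.0
```

Request:
{"fn": "step_arm", "kwargs": {
  "steps": [
    [[0.9,0.06,0.03],-0.1],
    [[1,0,0],0],
    [[1,0,0],0],
    [[1,0,0],0],
    [[1,0,0],0],
    [[1,0,0],0],
    [[1,0,0],0],
    [[1,0,0],0],
    [[0.8,0,0],0],
    [[0.4,0,0],0],
    [[0.13,0,0],0],
    [[0,0,0],0],
    [[0,0,0],0]
  ]
}}

```text
time_s: 32.43
tcp_pos: [0.6117, -0.0393, 0.0364]
eef_rot: [41.8, 89.9, 0.8]
contact_force: [-0.8, -0.8, 0.1]
gripper_width: 0.0878
```

Request:
{"fn": "step_arm", "kwargs": {
  "steps": [
    [[0,0,0],0],
    [[0,0,0],0],
    [[0,0,0],0],
    [[0,0,0],0],
    [[0,0,0],0],
    [[0,0,0],0],
    [[0,0,0],0],
    [[0,0,0],0],
    [[0,0,0],0]
  ],
  "fingers": 1,
  "grip_force": 30
}}

```text
time_s: 33.18
tcp_pos: [0.6113, -0.0393, 0.0359]
eef_rot: [45.7, 90.0, 4.7]
contact_force: [-1.9, 0.8, 4.9]
gripper_width: 0.0598
```

Run:
```python
from plant import *
from h import *
s=get_state(); print(s["gripper_width"])
plan(s,(.3955,-.2946,.175),89.1);shift_after(s,(.3955,-.2946,.175),89.1)
```

```text
0.059781608526331034
tcp [ 0.6113 -0.0393  0.0359] jaw yaw 49.0 tilt [ 0.001  0.    -1.   ] shift units(now axes) [ -6.96 -16.71   0.24] turn units -6.69 j6 -145.6
turn -6.69 then shift [ -6.96 -12.93 -10.58]
```

Request:
{"fn": "step_arm", "kwargs": {
  "steps": [
    [[-0.3,0,0],0],
    [[-0.7,0,0],0],
    [[-1,0,0],0],
    [[-1,0,0],-0.95],
    [[-1,0,0],-0.95],
    [[-1,0,0],-0.95],
    [[-1,0,0],-0.96],
    [[-0.96,0,0],-0.96],
    [[0,0,0],-0.96],
    [[0,0,0],-0.96],
    [[0,-0.5,-0.41],0],
    [[0,-0.92,-0.75],0],
    [[0,-0.92,-0.75],0],
    [[0,-0.92,-0.75],0],
    [[0,-0.92,-0.75],0],
    [[0,-0.92,-0.75],0],
    [[0,-0.92,-0.75],0],
    [[0,-0.92,-0.75],0],
    [[0,-0.92,-0.75],0],
    [[0,-0.92,-0.75],0]
  ]
}}

```text
time_s: 34.85
tcp_pos: [0.4631, -0.2136, 0.1743]
eef_rot: [165.3, 89.9, 164.3]
contact_force: [-0.4, -0.6, -2.1]
gripper_width: 0.0597
```

Request:
{"fn": "step_arm", "kwargs": {
  "steps": [
    [[0,-0.92,-0.75],0],
    [[0,-0.92,-0.75],0],
    [[0,-0.92,-0.75],0],
    [[0,-0.92,-0.75],0],
    [[0,-0.47,-0.42],0],
    [[0,0,0],0],
    [[0,0,0],0],
    [[0,0,0],0],
    [[0,0,0],0]
  ]
}}

```text
time_s: 35.6
tcp_pos: [0.3959, -0.2942, 0.1747]
eef_rot: [95.9, 90.0, 95.0]
contact_force: [0.1, -0.6, -2.9]
gripper_width: 0.0596
```

Run:
```python
from plant import *
from h import *
s=get_state(); print(s["gripper_width"])
m=camera_model("wrist")
im=capture("wrist"); cv2.imwrite("pics/w12.png",im)
import pickle; pickle.dump((m,s),open("w12.pkl","wb"))
cv2.imwrite("pics/w12c.png",cv2.resize(im[80:240,240:400],None,fx=3.7,fy=3.7,interpolation=cv2.INTER_CUBIC))
plan(s,(.3955,-.2946,.0389),89.1)
```

```text
0.059578766009156
tcp [ 0.3959 -0.2942  0.1747] jaw yaw 89.1 tilt [-0.  0. -1.] shift units(now axes) [ 6.79 -0.02 -0.02] turn units 0.0 j6 -77.1
```

View pics/w12c.png

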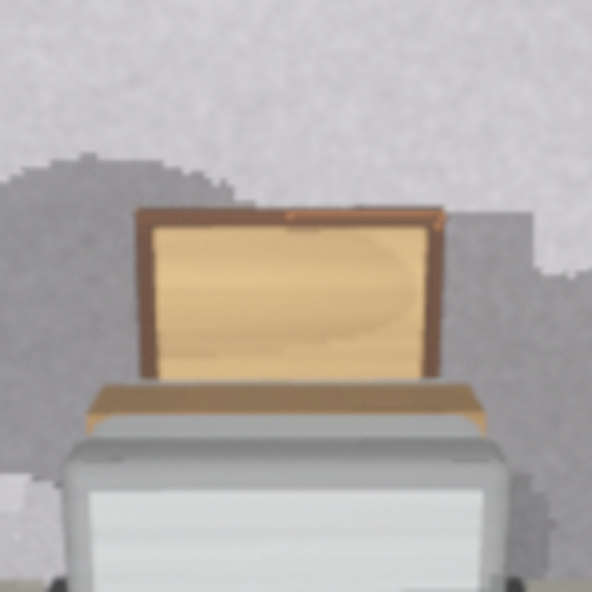

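Run:
```python
from plant import *
from h import *
import pickle
m,s0=pickle.load(open("w12.pkl","rb")); s=get_state()
sc=lambda p:(240+(p[0]+.5)/3.7-.5,80+(p[1]+.5)/3.7-.5)
R=Rt(s0)
def end(pts,z,half):
    a,b=[onz(m,sc(p),z) for p in pts]; d=b-a; print(np.linalg.norm(d), "yaw",np.degrees(np.arctan2(d[1],d[0])),"centre",(a+b)/2+half*R[:,2], R.T@(((a+b)/2+half*R[:,2])-s0["tcp_pos"])*1000)
end([(135,209),(444,207)],.007,.043)
end([(64,450),(508,445)],s0["tcp_pos"][2]+.0141,.030)
```

```text
0.08508850808514894 yaw 89.41092811939576 centre [ 0.39409606 -0.29342193  0.00699941] [167.6900428    0.73562353  -1.81866306]
0.05905553204224871 yaw 89.71860387178057 centre [ 0.39374981 -0.29443729  0.18878891] [-14.09959325  -0.26055349  -2.15186388]
```

Request:
{"fn": "step_arm", "kwargs": {
  "steps": [
    [[0.4,0.02,0],0],
    [[0.9,0,0],0],
    [[0.9,0,0],0],
    [[0.9,0,0],0],
    [[0.9,0,0],0],
    [[0.9,0,0],0],
    [[0.9,0,0],0],
    [[0.4,0,0],0],
    [[0.2,0,0],0],
    [[0.1,0,0],0],
    [[0.1,0,0],0],
    [[0,0,0],0],
    [[0,0,0],0],
    [[0,0,0],0]
  ]
}}

```text
time_s: 36.82
tcp_pos: [0.396, -0.2944, 0.0434]
eef_rot: [-16.1, 89.9, -17.0]
contact_force: [0.5, 0.4, -2.3]
gripper_width: 0.059
```

Request:
{"fn": "step_arm", "kwargs": {
  "steps": [
    [[0.07,0,0],0],
    [[0.06,0,0],0],
    [[0.03,0,0],0],
    [[0,0,0],0],
    [[0,0,0],0],
    [[0,0,0],0]
  ]
}}

```text
time_s: 37.32
tcp_pos: [0.3955, -0.2943, 0.0396]
eef_rot: [178.7, 90.0, 177.9]
contact_force: [-0.3, 0.2, -2.2]
gripper_width: 0.0595
```

Request:
{"fn": "step_arm", "kwargs": {
  "steps": [
    [[0.03,0,0],0],
    [[0.02,0,0],0],
    [[0,0,0],0],
    [[0,0,0],0],
    [[0,0,0],0]
  ]
}}

```text
time_s: 37.73
tcp_pos: [0.3956, -0.2943, 0.0389]
eef_rot: [-31.7, 90.0, -32.5]
contact_force: [-1.3, 1.7, 4.7]
gripper_width: 0.0597
```

Contact. I'll release, lift, and move back out of the cameras' way.

Request:
{"fn": "step_arm", "kwargs": {
  "steps": [
    [[0,0,0],0],
    [[0,0,0],0],
    [[0,0,0],0],
    [[0,0,0],0],
    [[0,0,0],0],
    [[0,0,0],0],
    [[-0.3,0,0],0],
    [[-0.8,0,0],0],
    [[-1,0,0],0],
    [[-1,0,0],0],
    [[-1,0,0],0],
    [[-1,0,0],0],
    [[-1,0,0],0],
    [[-1,0,0],0],
    [[-1,0,0],0],
    [[-1,0,0],0],
    [[0,0,0],0],
    [[0,0,0],0]
  ],
  "fingers": 0
}}

```text
time_s: 39.23
tcp_pos: [0.396, -0.2944, 0.2221]
eef_rot: [-13.3, 89.8, -14.1]
contact_force: [-0.6, 0.2, -1.8]
gripper_width: 0.0876
```

Request:
{"fn": "step_arm", "kwargs": {
  "steps": [
    [[0,-0.8,-0.3],0],
    [[0,-0.9,-0.3],0],
    [[0,-0.9,-0.3],0],
    [[0,-0.9,-0.3],0],
    [[0,-0.9,-0.3],0],
    [[0,-0.9,-0.3],0],
    [[0,-0.9,-0.3],0],
    [[0,-0.9,-0.3],0],
    [[0,-0.9,-0.3],0],
    [[0,-0.9,-0.3],0],
    [[0,-0.9,-0.3],0],
    [[0,-0.9,-0.3],0],
    [[0,-0.5,-0.2],0],
    [[0,0,0],0],
    [[0,0,0],0]
  ]
}}

```text
time_s: 40.48
tcp_pos: [0.3155, -0.5168, 0.2196]
eef_rot: [129.0, 89.9, 128.0]
contact_force: [0.0, -0.1, -0.0]
gripper_width: 0.0878
```

Run:
```python
from plant import *
from h import *
t=capture("top"); cv2.imwrite("pics/tf.png",t); cv2.imwrite("pics/tfc.png",cv2.resize(t[110:330,170:480],None,fx=2.5,fy=2.5,interpolation=cv2.INTER_CUBIC))
s=capture("scene"); cv2.imwrite("pics/sf.png",cv2.resize(s[110:330,170:500],None,fx=2.4,fy=2.4,interpolation=cv2.INTER_CUBIC))
m=camera_model("top"); im=t
hsv=cv2.cvtColor(im,cv2.COLOR_BGR2HSV);H,S,V=cv2.split(hsv)
mask=((S<70)&(V>135)).astype(np.uint8)*255
cs,_=cv2.findContours(mask,cv2.RETR_EXTERNAL,cv2.CHAIN_APPROX_NONE)
for k in cs:
    x,y,w,h=cv2.boundingRect(k)
    if cv2.contourArea(k)<100 or y<115 or x<170 or x>480: continue
    r=rect(m,k,.053); print((x+w/2,y+h/2),np.round(r[0],4),np.round(r[1],1),round(r[2],1))
i0=cv2.imread("pics/top0.png")
for n,lo,hi,sm in [("jam",8,22,150),("yel",22,35,150),("blue",105,125,150)]:
  for q in (i0,im):
    h=cv2.cvtColor(q,cv2.COLOR_BGR2HSV); mk=((h[...,0]>lo)&(h[...,0]<hi)&(h[...,1]>sm)).astype(np.uint8)
    if n=="jam": mk[:, :370]=0; mk[:, 430:]=0; mk[:115]=0; mk[165:]=0
    nn,_,st,c=cv2.connectedComponentsWithStats(mk); print(n,[tuple(np.round(c[i],1)) for i in range(1,nn) if st[i,4]>100])
d=cv2.absdiff(i0[105:160,245:305],im[105:160,245:305]); print("mug diff",d.mean(),d.max())
print(get_state()["tcp_pos"],get_state()["time_s"])
```

```text
(448.5, 288.5) [ 0.3951 -0.2943] [57.5 54.5] -88.3
(196.5, 283.0) [0.3902 0.2879] [80.3 27. ] 24.5
(218.5, 193.0) [0.6017 0.2505] [41.4 41. ] -42.6
(431.5, 202.0) [ 0.5957 -0.2551] [106.5  52.4] 4.2
jam [(np.float64(399.2), np.float64(135.3))]
jam [(np.float64(399.2), np.float64(135.3))]
yel [(np.float64(284.2), np.float64(203.4)), (np.float64(365.0), np.float64(245.9)), (np.float64(389.0), np.float64(295.4))]
yel [(np.float64(284.2), np.float64(203.3)), (np.float64(365.1), np.float64(246.0)), (np.float64(389.0), np.float64(295.5))]
blue [(np.float64(343.9), np.float64(140.1))]
blue [(np.float64(343.9), np.float64(140.0))]
mug diff 3.6453535353535353 15
[ 0.31609438 -0.51636167  0.22025417] 40.5833
```

View pics/tfc.png

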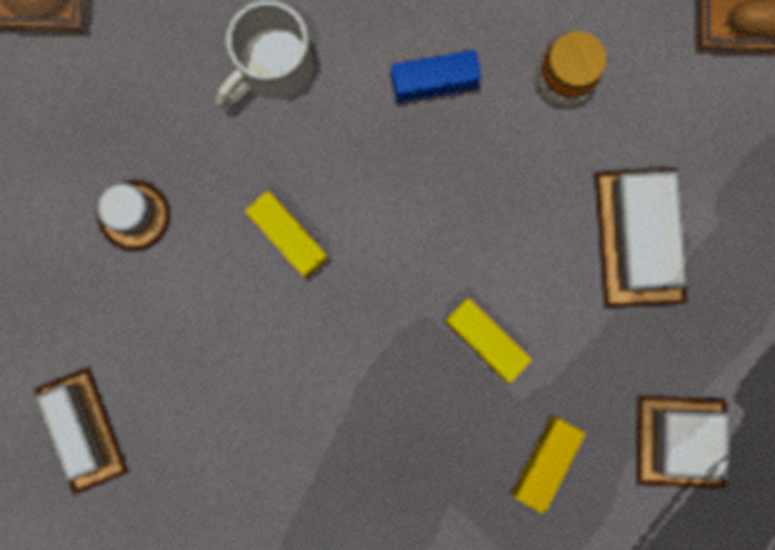

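View pics/sf.png

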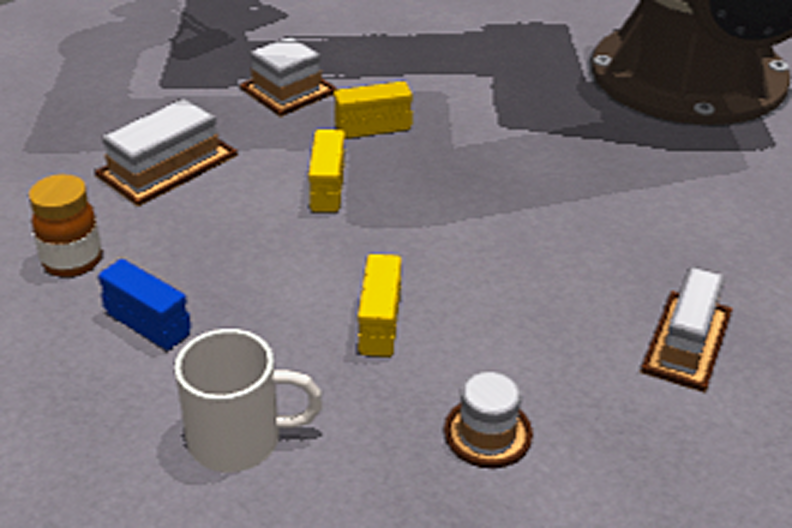

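The final top and scene pictures show all four tins upright in their matching trays. Each tin centre is within about 3 mm of its tray centre, against the 8 mm clearance. The jar, mug and look-alikes haven't moved, so I'm handing in.

```bash
python3 -c "
from plant import *
print(close_job())"
```

```text
the job is handed in; nothing more can be done
None
```

All four tins are standing lid up in their own trays, and I handed the job in at about 40.6 s of the 112 s allowed. I took the two upper tins off first, slim then round, and then moved the oblong and the square. Each tin was lowered in small steps until the force reading showed it touching the tray, then released.

- **Tin positions:** in the final top view, the tin centres measure about 0.5 mm (square), 1 mm (slim), 2 mm (oblong) and 3 mm (round) from the tray centres, against 8 mm of clearance. The slim and oblong tins line up with their trays to within about 0.1°, and the square tin to within about 1°. The scene view shows every tin upright inside its lip.
- **Things left alone:** the jam jar and the blue and yellow look-alikes sit within 0.1 pixel of where they started. The mug area showed only a small, noise-level difference from the first picture.
- **Arm at hand-in:** it was clear of everything, with the gripper open.
- **Disagreements:** the gripper read 45 mm on the round tin, which is 46 mm across; the wrist picture showed it centred, so I carried on. The wrist and top cameras differed by 1 to 3 mm in places, and I used positions between the two.

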